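Slide the make-up tool tray onto the middle rails of the salon rack

TASK

Pick up the aluminium tool tray by its upright handle and slide it, sheet first, onto the middle of the three rail pairs of the white rack, past the drag of the sprung side rollers, until it is fully home against the back stop with its small spring button pushed in. The stop is clamped at a different depth each time, so feel for it: press the tray home only gently, without ramming or leaning on the stop or the rails. Leave the tray there, let go, and do not disturb the bottles and the jar.

Things in the scene. Friction and masses are not known exactly. Their poses are not given: they have to be found in the camera images.
- tray_grip (a point): Centre of the upright handle plate of the loose aluminium tray (0.16 to 0.26 kg): 10 mm thick (x), 70 mm wide (y), 40 mm high; this point is 26 mm above the tray's underside, the plate's top 18 mm above it. x points from handle to sheet (the end that enters the rack), z up. Pinch it from above, closing along x. The tray starts flat on the counter, handle nearest the robot.
- tray_sheet (a point): Centre of the underside of the tray's sheet, 125 mm ahead (+x) and 26 mm below tray_grip; same axes. The sheet is 4 mm thick, 120 mm long in x, 150 mm wide in y, leading corners rounded (16 mm); a tongue 44 mm wide, 4 mm thick joins it to the handle plate. A rim 10 mm high stands on it, 18 mm in from the side edges.
- mid_rails (a point): White steel rack, fixed, its feet set to a different height each time. Point mid-way between the two rails of the MIDDLE pair, at their front end (the mouth, facing the robot), level with the top of the ledges, where the tray's underside must rest. x points into the rack (sliding direction), z up. The other two pairs are 45 mm lower and 45 mm higher.
- top_rails (a point): The same point of the TOP pair, 45 mm above mid_rails, same axes. The rack's posts stand 103 mm either side and end 28 mm above this point. Each rail is an angle: a ledge (60 to 97 mm off the middle line) and a web 14 mm high. 156 mm between webs: 3 mm play each side of the sheet; the webs flare out at the mouth, starting 11 mm in front of it. Nothing else stands in front of the mouth.
- low_rails (a point): The same point of the LOWEST pair, 45 mm below mid_rails, same axes. 90 mm inside the mouth two sprung grey upright rollers (20 mm thick) squeeze the sheet's side edges: from 80 mm inside, pushing takes 2 to 6 N, up to 9 N as they part, and they hold the tray where it is left. The rubber-faced back stop (gives about 1 mm per 10 N) lies 100 to 140 mm inside the mouth, depth not known beforehand.
- button (a joint): Travel (m) of the small grey spring button (24 mm wide, 12 mm high) in the rubber face of the back stop at the middle level: 0 = standing 8 mm proud, 0.008 = pushed flush, when the sheet's leading edge meets the stop. Its spring pushes back with 0.6 to 1.4 N. The tray counts as home from 0.006.
- spray_can: Bystander: white can, 48 mm across, 150 mm tall, upright. Origin at the centre of its underside. Leave alone.
- toner: Bystander: pale bottle with a black cap, 52 mm across, 120 mm tall, upright. Origin at the centre of its underside. Leave alone.
- candle: Bystander: low amber jar with a lid, 64 mm across, 55 mm tall. Origin at the centre of its underside. Leave alone.

How it is judged:
By the outcome, as a careful person would: the job done as asked, in the order asked, and still so for the second after the job is handed in, with the robot touching nothing.
It also fails if it takes over 67 s, if anything falls off the work surface, if the arm or the gripper's body presses on something with over 40 N, if the wrist force passes 120 N, or if a joint passes its speed limit or range.

ROBOT

A 6-joint arm with a two-finger parallel gripper is mounted at the origin on the work surface. World frame = base frame: x ahead of the robot, y to its left, z up, the work surface at z = 0. Lengths are in mm, angles in rad, forces in N, time in s.
With the tool pointing down it reaches from about 275 to 750 mm from the base axis. Payload 10.2 kg.
Tool frame: the origin (TCP) lies at the very end of the fingers, on their centre line; the grasp point (between the pads) lies 19 mm behind it; z points along the fingers, y is the line along which they close (so a half turn about z gives the same grasp; the last joint's range is limited). The gripper opens to 88 mm and grips with 3 to 60 N. Pads are 18 mm wide; open, the fingers measure 123 mm over their backs; the gripper's body (75 mm by 187 mm) begins 45 mm behind the grasp point.
Start: joints at [1.061, 0.313, 1.498, -0, 1.331, -0.223], TCP at [148.527, 503.558, 238.72] pointing down, gripper open.
Joint ranges: [-2.94, 2.94], [-0.97, 2.17], [0.19, 2.56], [-1.23, 4.37], [0.02, 3.11], [-2.88, 2.88]. Speed limits (rad/s): [2.39, 2.39, 3.01, 3.14, 3.14, 3.14].

INTERFACE

Orientations are given as a rotation vector (axis times angle).
In Python, from rig import env, capture, job gives the robot as it stands. The module is installed in compiled form; this text tells all that it offers.
- The arm moves only by the tool servo_tool, never from a script. Its argument "commands" is a list of rows, each a list of 7 numbers: the shift along the tool's x, y, z in cm, then the turn, a rotation vector about the tool's x, y, z in rad, then the closure, from 0 (fully open) to 1 (shut). A call has 1 to 8 rows; each row shifts and turns the commanded pose from where the row before left it, along the tool's axes as they then stand; what a row does not reach is not made up. A row lasts 1/10 s, in which the tool goes at most 50 mm and 8.59 degrees, less where a joint would pass 70% of its speed; a pose out of reach is approached as far as the arm can. A call with a gripper value outside its range is refused whole. The fingers move at their own pace and stop on an object; "force" is the grip in N (left out, the last holds). Time passes only in rows, so rows that do not move let the fingers close. It gives the time, the measured TCP pose, the force, the opening and the grip force at its end, in the units of the state.
- env.state(): the state, without advancing time (a new reading comes with each control period).
- capture(name): name is "scene" or "side" or "wrist"; returns a dict with "color" (480x640x3 uint8, red, green, blue), "z_map" (480x640 float32, mm along the optical axis (not along the pixel's ray), 0 where there is no reading), "fovy" (degrees; the focal length in pixels is half the picture's height over the tangent of half this angle, whatever the lens; pixels are square), "cx", "cy" (the principal point, pixels), "T" (4x4, takes a point from camera to world coordinates). Camera axes: x right, y down, z forward; pixel columns grow to the right and rows downward; lengths in mm; the calibration is good to about 2 mm. A picture is of the moment at which its call begins.
- job.close_job(): hands the job in; it is judged then, once.
The state is a dict: "clock": time; "qpos": joint angles; "qvel": joint speeds; "effort": joint torques, N m; "eef_pos": TCP position; "tcp_rot": TCP orientation; "wrist_force": force on the tool from outside, world axes, zero at the start; "torque": the same for the moment, N m; "opening": finger opening in mm; "finger_force": force on a finger pad.
Only numpy, scipy, OpenCV 4.12 (cv2) and the standard library are available. Lean on these libraries where they do the work, as an engineer would, in place of code of your own. Each camera call takes 0.05 s, during which the arm holds its last target. There are 200 camera calls.

## Working session

There is one attempt and no reset: what is moved stays moved. The work goes in short steps, Python scripts to look and compute and a tool call to move; the robot and the scene stay as the last step left them, time stands still between calls to the robot, and variables do not carry over. Pictures are saved under pics/ and viewed, at most 13 in all, crops included, and the job is handed in when it is done.

Besides the shell and the picture viewer there is one more tool, called by a JSON object that holds its "name" and its "arguments". servo_tool: Moves the arm, as the interface text tells. Its arguments: {"type":"object","properties":{"commands":{"type":"array"},"force":{"type":"number"}},"required":["commands"]}

```bash
mkdir -p pics; cat > h.py <<'E'
import numpy as np, cv2
from rig import env, capture, job
def cam(n):
    c=capture(n); c["f"]=240/np.tan(np.radians(c["fovy"])/2); return c
def cloud(c):
    v,u=np.mgrid[0:480,0:640]; z=c["z_map"]
    P=np.stack([(u-c["cx"])/c["f"]*z,(v-c["cy"])/c["f"]*z,z],-1)
    T=c["T"]; W=P@T[:3,:3].T+T[:3,3]; W[z<=0]=np.nan; return W
def save(c,n): cv2.imwrite("pics/"+n,c["color"][:,:,::-1])
E
python3 - <<'E'
from h import *
s=env.state(); print({k:np.round(v,3) for k,v in s.items()})
for n in ("scene","side","wrist"):
    c=cam(n); save(c,n+"0.png"); np.savez(n+"0.npz",W=cloud(c),color=c["color"],T=c["T"],f=c["f"],cx=c["cx"],cy=c["cy"]); print(n,c["f"],np.round(c["T"],3).tolist(),(c["z_map"]>0).mean())
E
```

```text
{'clock': np.float64(0.0), 'qpos': array([ 1.061,  0.313,  1.498, -0.   ,  1.331, -0.223]), 'qvel': array([-0.001, -0.   ,  0.   , -0.   , -0.   ,  0.001]), 'effort': array([ 2.0000e-03, -4.0222e+01, -2.5227e+01,  7.0000e-02,  3.5000e-02,
       -0.0000e+00]), 'eef_pos': array([148.396, 503.334, 238.168]), 'tcp_rot': array([-4.490e-01, -3.109e+00,  2.000e-03]), 'wrist_force': array([ 0.217, -0.186,  0.101]), 'torque': array([-0.002, -0.09 ,  0.032]), 'finger_force': np.float64(0.0), 'opening': np.float64(87.913)}
scene 574.548655920443 [[0.8, 0.422, -0.426, 1132.223], [0.599, -0.579, 0.552, -708.626], [-0.014, -0.697, -0.716, 1027.778], [0.0, 0.0, 0.0, 1.0]] 0.9958528645833333
side 537.0691447481598 [[0.669, -0.496, 0.554, -95.038], [-0.743, -0.428, 0.514, -634.735], [-0.018, -0.756, -0.655, 893.488], [0.0, 0.0, 0.0, 1.0]] 0.9962174479166667
wrist 384.0757838974892 [[0.285, 0.925, 0.253, 84.323], [0.959, -0.274, -0.076, 523.031], [-0.001, 0.264, -0.965, 384.22], [0.0, 0.0, 0.0, 1.0]] 0.9961653645833334
```

View pics/scene0.png

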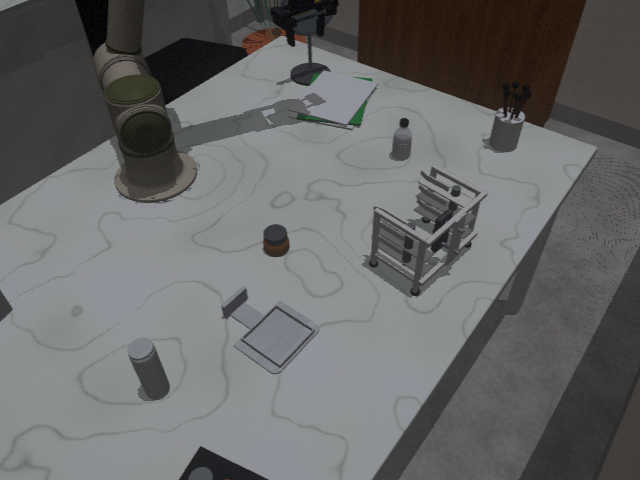

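View pics/side0.png

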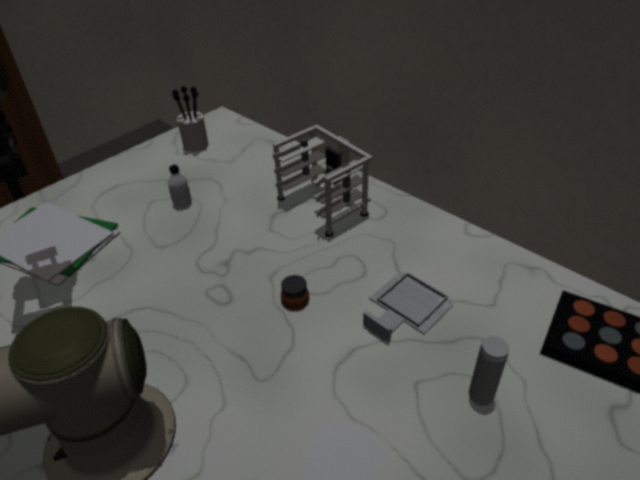

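The scene view shows the tray (handle ~(235,302), sheet ~(277,337)), the rack around (425,235), jar (276,240), toner (401,140) and can (148,368). In the side view the rack is at (322,180), its mouth facing lower-left, and the tray handle at (380,323).

```bash
python3 - <<'E'
from h import *
D={n:np.load(n+"0.npz") for n in("scene","side")}
def box(n,u0,u1,v0,v1): return D[n]["W"][v0:v1,u0:u1].reshape(-1,3)
for n,b,t in (("scene",(215,325,280,375),"tray"),("side",(355,460,265,350),"tray")):
    P=box(n,*b); print(n,"floor z",np.nanmedian(P[:,2]))
    H=P[(P[:,2]>18)&(P[:,2]<60)]; print(" handle n",len(H),"zmax",np.percentile(H[:,2],[50,95,99]))
    top=H[H[:,2]>40]; r=cv2.minAreaRect(top[:,:2].astype(np.float32)); print(" top rect",r)
    S=P[(P[:,2]>2.)&(P[:,2]<17)]; r=cv2.minAreaRect(S[:,:2].astype(np.float32)); print(" sheet rect",r, len(S), cv2.boxPoints(r).round(1).tolist())
for n,b in (("scene",(360,495,160,300)),("side",(265,380,115,245))):
    P=box(n,*b); P=P[(P[:,2]>15)&(P[:,2]<300)]
    h,e=np.histogram(P[:,2],bins=np.arange(15,260,5)); print(n,[(int(a),int(k)) for a,k in zip(e,h)])
    zt=np.percentile(P[:,2],99.5); T=P[P[:,2]>zt-8]; r=cv2.minAreaRect(T[:,:2].astype(np.float32)); print(" zt",zt,len(T),r,cv2.boxPoints(r).round(1).tolist())
for n,bs in (("scene",{"can":(125,172,335,402),"candle":(260,292,222,258),"toner":(390,414,116,162)}),):
    for k,b in bs.items():
        P=box(n,*b);P=P[P[:,2]>10];print(k,np.median(P,0),P[:,2].max())
# enlarged rack crops
for n,b in (("scene",(355,500,155,305)),("side",(260,385,110,250))):
    i=D[n]["color"][b[2]:b[3],b[0]:b[1],::-1]; cv2.imwrite(f"pics/rack_{n}.png",cv2.convertScaleAbs(cv2.resize(i,None,fx=4,fy=4,interpolation=2),alpha=1.5))
E
```

```text
scene floor z 0.5643942725614579
 handle n 304 zmax [37.43789772 45.19777918 46.63747582]
 top rect ((499.4941711425781, -213.09548950195312), (69.58000946044922, 12.219038963317871), 86.59608459472656)
 sheet rect ((582.0390625, -205.37222290039062), (253.5606231689453, 249.811767578125), 36.72435760498047) 3329 [[405.70001220703125, -181.10000610351562], [555.0999755859375, -381.29998779296875], [758.2999877929688, -229.6999969482422], [609.0, -29.399999618530273]]
side floor z 1.8166590380421894
 handle n 359 zmax [37.11018125 46.07580599 47.38263934]
 top rect ((497.5345153808594, -212.81954956054688), (68.3948974609375, 11.74564266204834), 88.39886474609375)
 sheet rect ((611.4700317382812, -218.7471923828125), (250.28138732910156, 247.67523193359375), 40.57208251953125) 3902 [[435.8999938964844, -206.10000610351562], [597.0, -394.20001220703125], [787.0999755859375, -231.39999389648438], [626.0, -43.29999923706055]]
scene [(15, 19), (20, 19), (25, 15), (30, 26), (35, 142), (40, 250), (45, 251), (50, 228), (55, 619), (60, 195), (65, 161), (70, 166), (75, 97), (80, 84), (85, 64),
[... 922 characters left out ...]
, (150, 278), (155, 160), (160, 187), (165, 213), (170, 288), (175, 499), (180, 13), (185, 0), (190, 0), (195, 0), (200, 0), (205, 0), (210, 0), (215, 0), (220, 0), (225, 0), (230, 0), (235, 0), (240, 0), (245, 0), (250, 0)]
 zt 179.60737125152374 717 ((754.6655883789062, 172.71444702148438), (223.4880828857422, 156.3082275390625), 82.39513397216797) [[662.4000244140625, 72.30000305175781], [817.2999877929688, 51.599998474121094], [846.9000244140625, 273.1000061035156], [692.0, 293.79998779296875]]
can [ 527.0421064  -458.0837796   109.67008884] 154.1495903966303
candle [461.97720174 -26.63167505  49.15542498] 59.2647204531886
toner [513.6524921  461.63136325  64.52913347] 121.70354682280743
```

View pics/rack_scene.png

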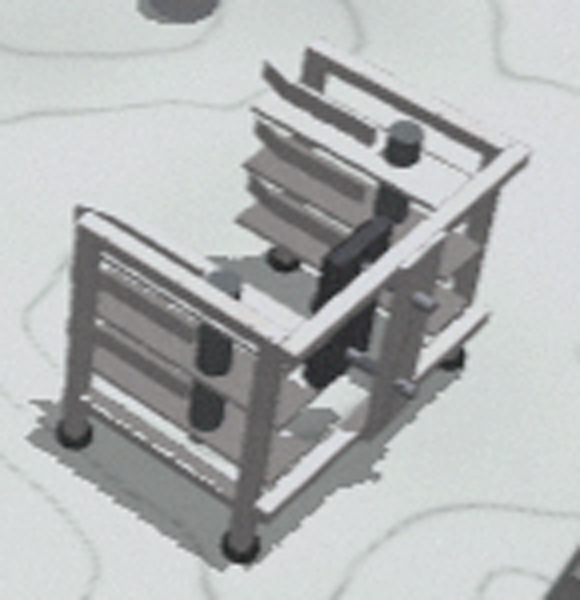

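View pics/rack_side.png

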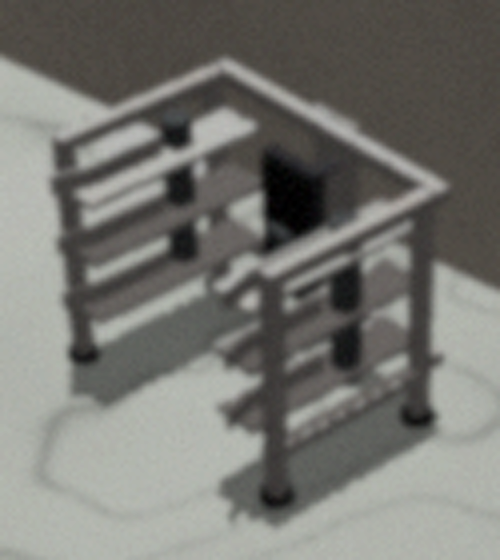

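The crops show the rack open at the left/lower-left, three ledge levels each side, the dark rollers (crop ~(405,170), (215,330)), and the black stop at the back centre (~(350,300)). The top frame bars run only along the sides and back.

```bash
python3 - <<'E'
from h import *
def pca(A):
    m=A.mean(0); w,v=np.linalg.eigh(np.cov((A-m).T)); d=v[:,1]; return m,d,np.sqrt(w)
for n,bt,br in (("scene",(215,325,280,375),(360,495,160,300)),("side",(355,460,265,350),(265,380,115,245))):
    D=np.load(n+"0.npz");W=D["W"]; R=D["color"].astype(int)
    u0,u1,v0,v1=bt
    P=W[v0:v1,u0:u1].reshape(-1,3); top=P[(P[:,2]>40)&(P[:,2]<60)]; m,d,w=pca(top[:,:2]); d*=np.sign(d[1]); 
    print(n,"handle mid",m,"yaw",np.degrees(np.arctan2(d[1],d[0]))-90, w)
    # rim, cast on z=10
    g=R[v0:v1,u0:u1].sum(2); mk=(g<0.55*np.median(g)).astype(np.uint8)
    nn,lab,st,_=cv2.connectedComponentsWithStats(mk,connectivity=8)
    for i in np.argsort(-st[1:,4])[:2]+1:
        v,u=np.nonzero(lab==i); ray=np.stack([(u+u0-D["cx"])/D["f"],(v+v0-D["cy"])/D["f"],np.ones(len(u))],-1)@D["T"][:3,:3].T
        o=D["T"][:3,3]; X=o+ray*((9-o[2])/ray[:,2])[:,None]; print("  dark comp",st[i],cv2.minAreaRect(X[:,:2].astype(np.float32)))
    u0,u1,v0,v1=br; P=W[v0:v1,u0:u1].reshape(-1,3)
    # rack yaw from ledge points
    for z0 in (57.5,102.5,147.5):
        L=P[abs(P[:,2]-z0)<5]; 
        a=np.radians(-7.2); c,s=np.cos(a),np.sin(a); Rm=np.array([[c,s],[-s,c]]); Q=(L[:,:2]-[755,173])@Rm.T
        for sg in (1,-1):
            K=(sg*Q[:,1]>62)&(sg*Q[:,1]<92)&(Q[:,0]>-60)&(Q[:,0]<20)
            K2=(sg*Q[:,1]>55)&(sg*Q[:,1]<100)
            if K.sum()>15: print("  ledge",z0,sg,K.sum(),"z",np.median(L[K,2]).round(2),"x range",np.percentile(Q[K2,0],[0,1,3,97,100]).round(1),"|y|",np.percentile(sg*Q[K,1],[1,99]).round(1))
    T=P[(P[:,2]>170)&(P[:,2]<185)]; Q=(T[:,:2]-[755,173])@Rm.T
    for sg in(1,-1):
        K=(sg*Q[:,1]>85)&(Q[:,0]<60); b=np.polyfit(Q[K,0],Q[K,1],1); print("  bar",sg,K.sum(),"slope deg",np.degrees(b[0]),"y",b[1],np.percentile(Q[K,0],[1,50]),"ztop",np.median(T[K,2]))
    K=(Q[:,0]>60)&(abs(Q[:,1])<90); b=np.polyfit(Q[K,1],Q[K,0],1); print("  back slope",np.degrees(b[0]),b[1])
E
```

```text
scene handle mid [ 499.50733718 -213.20179521] yaw -1.9237787433882687 [ 3.2742019 20.5935979]
  dark comp [  7   9  26  29 270] ((495.43255615234375, -205.60018920898438), (81.86671447753906, 29.777992248535156), 84.3469009399414)
  dark comp [ 29  26  68  32 151] ((596.5675659179688, -185.82713317871094), (142.8600311279297, 72.15670013427734), 44.59581756591797)
  ledge 57.5 1 92 z 57.92 x range [-94.3 -88.3 -83.6  60.9  63.1] |y| [62.2 83.6]
  ledge 57.5 -1 165 z 57.34 x range [-92.7 -76.8 -72.6  60.7  64.3] |y| [63.8 91.8]
  ledge 102.5 1 183 z 102.79 x range [-96.9 -84.9 -81.2  60.6  62.2] |y| [62.1 91.7]
  ledge 102.5 -1 196 z 102.68 x range [-92.1 -77.7 -71.5  60.2  61.9] |y| [62.2 91.9]
  ledge 147.5 1 231 z 147.3 x range [-94.6 -86.4 -81.5  44.   61.9] |y| [62.2 88.8]
  ledge 147.5 -1 51 z 148.13 x range [-93.5 -83.6 -77.5  45.   61.6] |y| [62.1 84. ]
  bar 1 270 slope deg -0.12981474372547067 y 101.13137813269603 [-74.54018638  -4.6092378 ] ztop 174.56717755292374
  bar -1 336 slope deg -0.18318366814439532 y -104.68124394722292 [-73.70380452  -4.02171428] ztop 174.9684082
[... 510 characters left out ...]

  ledge 57.5 -1 81 z 59.33 x range [-91.3 -83.9 -82.6  57.9  68.1] |y| [63.  91.6]
  ledge 102.5 1 127 z 104.27 x range [-93.9 -84.1 -81.7  56.9  64.3] |y| [62.2 83.3]
  ledge 102.5 -1 90 z 104.61 x range [-93.9 -85.  -82.7  58.   62.5] |y| [62.2 91.7]
  ledge 147.5 1 126 z 149.11 x range [-91.7 -84.7 -81.8  58.2  62.8] |y| [62.2 83.6]
  ledge 147.5 -1 23 z 148.97 x range [-92.9 -89.8 -84.1  53.8  62.2] |y| [63.4 91.9]
  bar 1 217 slope deg -0.3944409740471659 y 100.16431602173769 [-76.61595083  -9.9336727 ] ztop 175.700919671895
  bar -1 258 slope deg 0.511404046510056 y -105.14819705220695 [-76.5291213  -13.12715885] ztop 176.13963164077984
  back slope 0.14827085033133894 65.351197305352
```

```bash
cat >> h.py <<'E'
from scipy.spatial.transform import Rotation as Ro
def need(x,y,z,yaw):
    "tool shift (cm) and turn to reach TCP xyz, tool y axis at yaw deg, tool z down"
    s=env.state(); R=Ro.from_rotvec(s["tcp_rot"]); a=np.radians(yaw)
    Y=np.array([np.cos(a),np.sin(a),0]); Z=np.array([0,0,-1.]); G=Ro.from_matrix(np.stack([np.cross(Y,Z),Y,Z],1))
    d=np.array([x,y,z])-s["eef_pos"]
    print("cm",np.round(R.inv().apply(d)/10,3),"turn",np.round((R.inv()*G).as_rotvec(),4),"shift after turn",np.round(G.inv().apply(d)/10,3),"F",np.round(s["wrist_force"],2),"t",s["clock"])
E
python3 -c "
from h import *
need(498,-213,240,-1.4)"
```

```text
cm [-53.793 -58.826  -0.126] turn [-9.0000e-04  4.0000e-04  1.3084e+00] shift after turn [-70.765  36.695  -0.167] F [-0.12  0.56 -0.35] t 0.15
```

{"name": "servo_tool", "arguments": {"commands": [[-3.16,-3.46,0,0,0,0,0],[-3.16,-3.46,0,0,0,0,0],[-3.16,-3.46,0,0,0,0,0],[-3.16,-3.46,0,0,0,0,0],[-3.16,-3.46,0,0,0,0,0],[-3.16,-3.46,0,0,0,0,0],[-3.16,-3.46,0,0,0,0,0],[-3.16,-3.46,0,0,0,0,0]]}}

```text
clock: 0.95
eef_pos: [312.9, 164.8, 238.8]
tcp_rot: [0.448, 3.109, 0.0]
wrist_force: [1.3, 0.6, -0.2]
opening: 88.2
finger_force: 0.0
```

{"name": "servo_tool", "arguments": {"commands": [[-3.16,-3.46,0,0,0,0,0],[-3.16,-3.46,0,0,0,0,0],[-3.16,-3.46,0,0,0,0,0],[-3.16,-3.46,0,0,0,0,0],[-3.16,-3.46,0,0,0,0,0],[-3.16,-3.46,0,0,0,0,0],[-3.16,-3.46,0,0,0,0,0],[-3.16,-3.46,0,0,0,0,0]]}}

```text
clock: 1.75
eef_pos: [477.3, -172.4, 238.5]
tcp_rot: [-0.45, -3.109, -0.0]
wrist_force: [0.1, 0.8, 0.9]
opening: 88.1
finger_force: 0.0
```

{"name": "servo_tool", "arguments": {"commands": [[-3.16,-3.46,0,0,0,0,0],[0,0,0,0,0,0.13,0],[0,0,0,0,0,0.13,0],[0,0,0,0,0,0.13,0],[0,0,0,0,0,0.13,0],[0,0,0,0,0,0.13,0],[0,0,0,0,0,0.13,0],[0,0,0,0,0,0.13,0]]}}

```text
clock: 2.55
eef_pos: [497.3, -212.5, 238.4]
tcp_rot: [-1.776, -2.59, 0.0]
wrist_force: [-0.2, 0.5, -0.2]
opening: 87.9
finger_force: 0.0
```

{"name": "servo_tool", "arguments": {"commands": [[0,0,0,0,0,0.13,0],[0,0,0,0,0,0.13,0],[0,0,0,0,0,0.138,0],[0,0,0,0,0,0,0],[0,0,0,0,0,0,0]]}}

```text
clock: 3.05
eef_pos: [497.3, -212.5, 238.5]
tcp_rot: [-2.244, -2.199, 0.0]
wrist_force: [-0.4, 0.2, 1.2]
opening: 88.6
finger_force: 0.0
```

```bash
python3 - <<'E'
from h import *
need(498,-213,240,-1.4)
c=cam("wrist"); save(c,"w1.png"); np.savez("w1.npz",W=cloud(c),color=c["color"])
E
```

```text
cm [-0.045  0.067 -0.145] turn [-0.0003 -0.0002  0.0041] shift after turn [-0.045  0.067 -0.145] F [-0.4   0.24  1.21] t 3.05
```

View pics/w1.png

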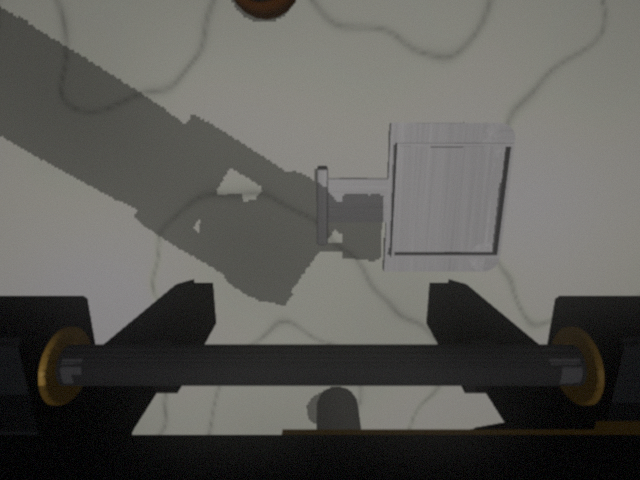

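The wrist view shows the handle plate at about (322,205) and the sheet between (385,123) and (515,270). The can is well behind at (335,405), the jar at (262,5).

```bash
python3 - <<'E'
from h import *
W=np.load("w1.npz")["W"]
P=W[110:285,300:530].reshape(-1,3); fl=np.nanmedian(W[20:110,330:420,2]);print("floor",fl)
top=P[P[:,2]-fl>40]; r=cv2.minAreaRect(top[:,:2].astype(np.float32)); print("top",len(top),r,top[:,:2].mean(0))
m=top[:,:2].mean(0); w,v=np.linalg.eigh(np.cov((top[:,:2]-m).T)); print("yaw",np.degrees(np.arctan2(v[1,1],v[0,1])))
S=P[(P[:,2]-fl>2.2)&(P[:,2]-fl<18)]; 
mk=np.zeros((480,640),np.uint8); sub=(W[...,2]-fl>2.2)&(W[...,2]-fl<60); mk[110:285,300:530]=sub[110:285,300:530]
n,l,st,_=cv2.connectedComponentsWithStats(mk); i=1+np.argmax(st[1:,4]); Q=W[l==i]; print(st[i])
Q=Q[Q[:,0]>555]; r=cv2.minAreaRect(Q[:,:2].astype(np.float32)); print("sheet",r)
# side edges per column
for u in (400,420,440,460,480):
    vv=np.nonzero(l[:,u]==i)[0]; print(u,W[vv[0],u].round(1),W[vv[-1],u].round(1))
for u in (355,365): 
    vv=np.nonzero(l[:,u]==i)[0]; print("tongue",u,W[vv[0],u].round(1),W[vv[-1],u].round(1))
E
```

```text
floor 0.10303230432040777
top 912 ((524.7691040039062, -209.8276824951172), (68.79824829101562, 60.366939544677734), 88.6006851196289) [ 504.18452894 -207.82523779]
yaw 76.32742723371167
[  317   123   198   149 20996]
sheet ((619.4686889648438, -212.6676025390625), (149.76075744628906, 129.87997436523438), 88.7448959350586)
400 [ 574.5 -136.8    5.4] [ 579.8 -286.3    3.4]
420 [ 593.7 -137.2    4.4] [ 600.6 -286.5    4.1]
440 [ 612.6 -137.7    4.7] [ 621.7 -287.     4. ]
460 [ 631.5 -138.1    4.8] [ 642.9 -287.7    3.5]
480 [ 651.3 -138.5    2.6] [ 664.  -288.1    3.5]
tongue 355 [ 532.2 -188.7    4.3] [ 532.3 -232.3    3.6]
tongue 365 [ 542.1 -189.     3.6] [ 542.3 -232.2    5. ]
```

```bash
python3 -c "
from h import *
need(499.3,-209.8,10,-1.25)"
```

```text
cm [ 0.277  0.194 22.859] turn [-0.0003 -0.0001  0.0011] shift after turn [ 0.28   0.188 22.859] F [-0.3  -0.59 -0.27] t 3.1
```

{"name": "servo_tool", "arguments": {"commands": [[0.14,0.1,4,0,0,0,0],[0.14,0.1,4,0,0,0,0],[0,0,4,0,0,0,0],[0,0,4,0,0,0,0],[0,0,3,0,0,0,0],[0,0,2,0,0,0,0],[0,0,1.5,0,0,0,0],[0,0,0,0,0,0,0]], "force": 12}}

```text
clock: 3.9
eef_pos: [498.5, -209.2, 12.0]
tcp_rot: [-2.243, -2.194, 0.001]
wrist_force: [0.1, -0.4, -0.5]
opening: 88.0
finger_force: 0.0
```

{"name": "servo_tool", "arguments": {"commands": [[0,0,0.35,0,0,0,0],[0,0,0,0,0,0,0.5],[0,0,0,0,0,0,0.7],[0,0,0,0,0,0,0.8],[0,0,0,0,0,0,0.9],[0,0,0,0,0,0,1],[0,0,0,0,0,0,1],[0,0,0,0,0,0,1]]}}

```text
clock: 4.7
eef_pos: [499.5, -209.8, 10.2]
tcp_rot: [2.248, 2.195, -0.0]
wrist_force: [0.4, -0.1, -0.6]
opening: 34.1
finger_force: 0.0
```

{"name": "servo_tool", "arguments": {"commands": [[0,0,0,0,0,0,1],[0,0,0,0,0,0,1],[0,0,0,0,0,0,1],[0,0,0,0,0,0,1]], "force": 50}}

```text
clock: 5.1
eef_pos: [499.4, -209.8, 10.2]
tcp_rot: [-2.248, -2.195, 0.0]
wrist_force: [-0.2, -0.1, 0.7]
opening: 9.5
finger_force: 50.0
```

{"name": "servo_tool", "arguments": {"commands": [[0,0,-1,0,0,0,1],[0,0,-2,0,0,0,1],[0,0,-3,0,0,0,1],[0,0,-3,0,0,0,1],[0,0,-2.5,0,0,0,1],[0,0,-2,0,0,0,1],[0,0,-0.5,0,0,0,1],[0,0,0,0,0,0,1]]}}

```text
clock: 5.9
eef_pos: [499.4, -209.8, 150.5]
tcp_rot: [2.247, 2.194, 0.0]
wrist_force: [0.8, -1.1, -3.5]
opening: 9.9
finger_force: 50.0
```

```bash
python3 -c "
from h import *
need(450,209.5,150,-7.2)"
```

```text
cm [ 4.180e+01 -5.946e+00  3.500e-02] turn [0.0005 0.0003 0.1017] shift after turn [ 40.98  -10.158   0.053] F [ 0.79 -1.07 -3.45] t 5.9
```

{"name": "servo_tool", "arguments": {"commands": [[1,-0.15,0,0,0,0,1],[2.5,-0.35,0,0,0,0,1],[4,-0.6,0,0,0,0,1],[4.5,-0.65,0,0,0,0,1],[4.5,-0.65,0,0,0,0,1],[4.5,-0.65,0,0,0,0,1],[4.5,-0.65,0,0,0,0,1],[4.5,-0.65,0,0,0,0,1]]}}

```text
clock: 6.7
eef_pos: [461.6, 93.4, 149.2]
tcp_rot: [-2.247, -2.193, 0.002]
wrist_force: [1.1, 0.6, -2.3]
opening: 9.7
finger_force: 50.0
```

{"name": "servo_tool", "arguments": {"commands": [[4,-0.55,0,0,0,0,1],[3.8,-0.5,0,0,0,0,1],[2.5,-0.35,0,0,0,0,1],[1.5,-0.2,0,0,0,0.02,1],[0,0,0,0,0,0.04,1],[0,0,0,0,0,0.042,1],[0,0,0,0,0,0,1],[0,0,0,0,0,0,1]]}}

```text
clock: 7.5
eef_pos: [449.4, 209.6, 149.5]
tcp_rot: [-2.355, -2.078, 0.002]
wrist_force: [0.0, 0.1, -3.0]
opening: 9.4
finger_force: 50.0
```

```bash
python3 - <<'E'
from h import *
need(450,209.5,150,-7.2)
ims=[]
for n in("scene","side","wrist"):
    c=cam(n); np.savez(n+"2.npz",W=cloud(c),color=c["color"],T=c["T"],f=c["f"],cx=c["cx"],cy=c["cy"]); ims.append(c["color"][:,:,::-1])
a=ims[0][110:310,260:500]; b=ims[1][110:310,180:420]
cv2.imwrite("pics/m2.png",cv2.convertScaleAbs(cv2.vconcat([cv2.resize(cv2.hconcat([a,b]),(720,300)),cv2.resize(ims[2],(400,300)).copy() if 0 else cv2.copyMakeBorder(cv2.resize(ims[2],(400,300)),0,0,0,320,0)]),alpha=1.3))
E
```

```text
cm [-0.003  0.065 -0.049] turn [-0.0016  0.0004  0.0008] shift after turn [-0.003  0.065 -0.049] F [ 0.01  0.1  -2.97] t 7.5
```

View pics/m2.png

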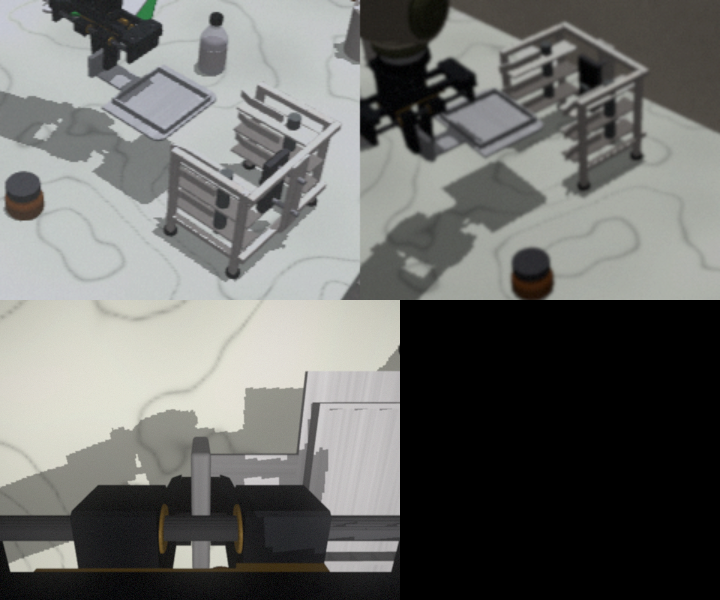

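The mosaic shows the tray held level-looking, its leading edge short of the rack mouth and roughly in line with it, clear of the toner bottle. The wrist view sees only the sheet's rear-left part.

```bash
cat > m.py <<'E'
from h import *
a=np.radians(-7.25); c_,s_=np.cos(a),np.sin(a); Rm=np.array([[c_,s_],[-s_,c_]]); O=np.array([673.4,181.2])
def run(tag,zt):
  for n in("scene","side"):
    W=np.load(n+tag+".npz")["W"]; Q=W.copy(); Q[...,:2]=(W[...,:2]-O)@Rm.T
    st=env.state(); h=(st["eef_pos"][:2]-O)@Rm.T
    m=(Q[...,0]>h[0]+72)&(Q[...,0]<h[0]+205)&(abs(Q[...,1])<88)&(abs(Q[...,2]-zt)<9)&(Q[...,0]<-15)
    nn,l,s4,_=cv2.connectedComponentsWithStats(m.astype(np.uint8)); i=1+np.argmax(s4[1:,4]); P=Q[l==i]
    inn=P[abs(P[:,1]-np.median(P[:,1]))<50]; A=np.c_[inn[:,:2]-[h[0]+125,0],np.ones(len(inn))]; k=np.linalg.lstsq(A,inn[:,2],rcond=None)[0]
    print(n,len(P),"tray plane slopes deg",np.degrees(k[:2]).round(2),"z at sheet centre",k[2].round(2))
    r=cv2.minAreaRect(P[:,:2].astype(np.float32)); print("  rect",np.round(r[0],1),np.round(r[1],1),round(r[2],2),"y pct",np.percentile(P[:,1],[.5,99.5]).round(1))
    for x0 in np.arange(h[0]+75,min(h[0]+165,-20),15):
        y=P[abs(P[:,0]-x0)<3,1]
        if len(y)>5: print("   x",x0.round(),"y",y.min().round(1),y.max().round(1),"mid",((y.min()+y.max())/2).round(1))
    for z0 in(102.5,147.5):
      for sg in(1,-1):
        L=Q[(abs(Q[...,2]-z0)<5)&(sg*Q[...,1]>50)&(sg*Q[...,1]<100)&(Q[...,0]>10)&(Q[...,0]<75)]
        if len(L)>10: print("  ledge",z0,sg,len(L),"|y|min",np.percentile(sg*L[:,1],[0,2,5]).round(1))
    B=Q[(Q[...,2]>168)&(Q[...,2]<182)&(abs(Q[...,1])<118)&(abs(Q[...,1])>92)&(Q[...,0]>10)&(Q[...,0]<130)]
    print("  bar y outer/inner",[np.percentile(B[B[:,1]*g>0,1],[1,50,99]).round(1) for g in(1,-1)])
E
python3 -c "
from m import *
run('2',143)"
```

```text
scene 2010 tray plane slopes deg [ 0.16 -1.24] z at sheet centre 141.62
  rect [-96.4  -1.8] [155.9 114.2] 89.39 y pct [-77.6  73.6]
   x -150.0 y -78.9 71.6 mid -3.6
   x -135.0 y -77.1 72.0 mid -2.6
   x -120.0 y -79.0 74.4 mid -2.3
   x -105.0 y -77.0 73.5 mid -1.8
   x -90.0 y -78.3 72.8 mid -2.8
   x -75.0 y -77.6 75.9 mid -0.9
  ledge 102.5 1 233 |y|min [59.7 61.3 62.3]
  ledge 102.5 -1 242 |y|min [58.  60.5 61.4]
  ledge 147.5 1 237 |y|min [58.4 60.6 61.1]
  ledge 147.5 -1 107 |y|min [55.  56.  56.8]
  bar y outer/inner [array([ 96. , 102.3, 112.1]), array([-108.7, -103.7,  -94.5])]
side 1563 tray plane slopes deg [ 0.43 -1.24] z at sheet centre 143.61
  rect [-99.   -1.8] [115.4 156.5] 3.33 y pct [-78.2  73.1]
   x -150.0 y -79.0 53.8 mid -12.6
   x -135.0 y -78.3 54.0 mid -12.2
   x -120.0 y -78.7 75.1 mid -1.8
   x -105.0 y -78.1 74.2 mid -2.0
   x -90.0 y -76.7 74.9 mid -0.9
   x -75.0 y -76.7 70.9 mid -2.9
  ledge 102.5 1 129 |y|min [60.6 61.5 62. ]
  ledge 102.5 -1 115 |y|min [56.1 56.6 57.9]
  ledge 147.5 1 137 |y|min [57.4 59.4 62.2]
  ledge 147.5 -1 77 |y|min [53.  56.3 57.9]
  bar y outer/inner [array([ 94.9, 101. , 112. ]), array([-108.9, -104.3,  -94.2])]
```

```bash
python3 - <<'E'
from m import *
for tag,n,ref in (("2","scene",None),("2","side",None)):
    W=np.load(n+tag+".npz")["W"]; Q=W.copy(); Q[...,:2]=(W[...,:2]-O)@Rm.T
    for lo,hi in ((-76,-62),(-55,-50),(-50,-30),(-30,-10),(-10,10),(10,30),(30,48),(48,54),(60,73)):
        P=Q[(Q[...,0]>-145)&(Q[...,0]<-55)&(Q[...,1]>lo)&(Q[...,1]<hi)&(abs(Q[...,2]-144)<12)]
        print(n,lo,hi,len(P),np.percentile(P[:,2],[10,50,90]).round(1))
W=np.load("wrist2.npz")["W"]; Q=W.copy(); Q[...,:2]=(W[...,:2]-O)@Rm.T
m=(abs(Q[...,2]-141)<14)&(Q[...,0]>-160); P=Q[m]; print("wrist",len(P),np.percentile(P,[2,50,98],axis=0).round(1))
for lo,hi in ((-60,-40),(-40,-20),(-20,0),(0,20),(20,40),(40,55),(62,73)):
    K=P[(P[:,1]>lo)&(P[:,1]<hi)]; print(lo,len(K),np.percentile(K[:,2],[10,50,90]).round(1) if len(K) else "")
E
```

```text
scene -76 -62 163 [138.3 140.8 143.3]
scene -55 -50 10 [139.5 147.8 149.3]
scene -50 -30 166 [138.6 141.1 143.3]
scene -30 -10 209 [138.5 141.1 143.3]
scene -10 10 200 [138.9 140.8 143.3]
scene 10 30 194 [138.2 140.8 143.3]
scene 30 48 167 [138.  140.5 142.8]
scene 48 54 139 [139.2 144.3 151.1]
scene 60 73 69 [138.6 140.7 143. ]
side -76 -62 155 [140.1 142.7 144.8]
side -55 -50 11 [143.4 147.8 151.9]
side -50 -30 127 [141.6 143.2 145. ]
side -30 -10 183 [140.8 142.9 144.9]
side -10 10 178 [141.1 143.2 145. ]
side 10 30 182 [141.5 143.1 144.9]
side 30 48 153 [140.7 143.  145. ]
side 48 54 124 [141.9 146.2 153.2]
side 60 73 20 [140.9 143.  145.1]
wrist 40392 [[-158.6  -66.8  141.7]
 [-122.9   24.1  143.1]
 [ -87.    73.2  153.4]]
-60 4227 [142.4 144.2 152.8]
-40 660 [142.2 142.8 143.5]
-20 5377 [142.2 142.9 143.7]
0 7263 [142.2 143.1 145.6]
20 7640 [142.2 143.1 147.2]
40 5660 [142.3 143.2 152.8]
62 4505 [142.2 143.  143.9]
```

```bash
python3 - <<'E'
from m import *
for n in("scene","side"):
    W=np.load(n+"2.npz")["W"]; Q=W.copy(); Q[...,:2]=(W[...,:2]-O)@Rm.T
    zo=dict(scene=102.7,side=104.4)[n]
    for lv in(-45,0,45):
      z=Q[...,2]-zo-lv
      for sg in(1,-1):
        for xr in ((8,40),(40,72)):
          K=Q[(z>5)&(z<11)&(sg*Q[...,1]>66)&(sg*Q[...,1]<92)&(Q[...,0]>xr[0])&(Q[...,0]<xr[1])]
          if len(K)>8: print(n,lv,xr,len(K),"web y",np.percentile(K[:,1],[20,50,80]).round(1))
    for sg in(1,-1):
        K=Q[(Q[...,2]-zo>70)&(Q[...,2]-zo<78)&(sg*Q[...,1]>90)&(sg*Q[...,1]<116)&(Q[...,0]>10)&(Q[...,0]<120)]
        print(n,"bar top",len(K),np.percentile(K[:,1],[5,50,95]).round(1))
    # stop face depth & rollers: dark points
    col=np.load(n+"2.npz")["color"].astype(int).sum(2)
    K=Q[(col<120)&(abs(Q[...,1])<30)&(Q[...,2]-zo>5)&(Q[...,2]-zo<75)&(Q[...,0]>70)&(Q[...,0]<170)]
    if len(K): print(n,"stop dark",len(K),np.percentile(K,[5,50,95],axis=0).round(1).tolist())
E
```

```text
scene -45 (8, 40) 18 web y [79.7 81.6 82.7]
scene -45 (40, 72) 17 web y [79.6 81.1 83.5]
scene -45 (8, 40) 17 web y [-79.6 -78.7 -77.9]
scene -45 (40, 72) 26 web y [-80.2 -78.6 -76.9]
scene 0 (8, 40) 19 web y [79.4 80.6 81.5]
scene 0 (40, 72) 24 web y [79.1 81.2 83.2]
scene 0 (8, 40) 22 web y [-79.6 -78.8 -77.9]
scene 0 (40, 72) 20 web y [-79.  -77.8 -76.9]
scene 45 (8, 40) 22 web y [80.6 81.3 83.1]
scene 45 (40, 72) 21 web y [80.2 81.4 82.5]
scene 45 (8, 40) 12 web y [-79.2 -77.8 -76.2]
scene 45 (40, 72) 11 web y [-79.  -77.7 -74.9]
scene bar top 165 [ 97.7 103.4 110.6]
scene bar top 218 [-107.3 -101.9  -95.3]
scene stop dark 95 [[113.2, -23.3, 129.8], [122.0, -16.9, 146.4], [124.7, 20.2, 156.3]]
side -45 (8, 40) 9 web y [79.9 82.5 83.8]
side -45 (40, 72) 21 web y [79.6 81.5 82.8]
side -45 (40, 72) 22 web y [-80.2 -78.9 -76.7]
side 0 (8, 40) 24 web y [78.4 80.6 82.7]
side 0 (40, 72) 18 web y [79.  81.  82.5]
side 0 (40, 72) 21 web y [-78.4 -77.8 -75.6]
side 45 (8, 40) 24 web y [79.6 80.9 83.7]
side 45 (40, 72) 18 web y [80.2 81.3 82.8]
side 45 (8, 40) 9 web y [-79.2 -78.2 -77.1]
side bar top 123 [ 96.8 103.  110.3]
side bar top 141 [-107.8 -102.4  -95.6]
side stop dark 295 [[106.7, -22.8, 114.0], [111.5, -2.4, 140.4], [152.4, 19.1, 160.8]]
```

{"name": "servo_tool", "arguments": {"commands": [[0.2,0,0.8,0,0,0,1],[0.2,0,1.5,0,0,0,1],[0,0,0.9,0,0,0,1],[0,1,0,0,0,0,1],[0,1,0,0,0,0,1],[0,0,0,0,0,0,1],[0,0,0,0,0,0,1]]}}

```text
clock: 8.35
eef_pos: [470.8, 210.8, 118.5]
tcp_rot: [2.357, 2.077, 0.001]
wrist_force: [-0.8, 0.2, -2.9]
opening: 9.7
finger_force: 50.0
```

```bash
python3 - <<'E'
from m import *
st=env.state(); print(st["eef_pos"],((st["eef_pos"][:2]-O)@Rm.T),st["wrist_force"])
for n in("scene","side"):
    c=cam(n); np.savez(n+"3.npz",W=cloud(c),color=c["color"])
    i=c["color"][:,:,::-1]; v0,v1,u0,u1=(150,300,300,500) if n=="scene" else (110,260,220,420)
    a=cv2.convertScaleAbs(cv2.resize(i[v0:v1,u0:u1],None,fx=3.9,fy=3.9,interpolation=2),alpha=1.5); globals()[n]=a
cv2.imwrite("pics/m3.png",cv2.resize(cv2.vconcat([scene,side]),(400*1,600))if 0 else scene); cv2.imwrite("pics/m3s.png",side)
E
```

```text
[470.80522103 210.80486151 118.50664824] [-204.71112653    3.8009169 ] [-0.75714583  0.18798642 -2.86034657]
```

View pics/m3s.png

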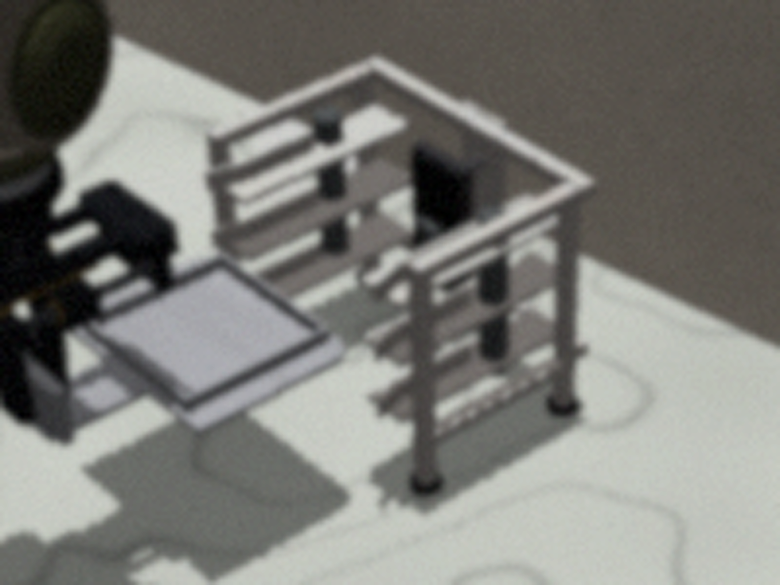

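The side crop shows the leading edge ((200,430)–(340,345)) just in front of the mouth at the middle level, between the two rails.

{"name": "servo_tool", "arguments": {"commands": [[0,0.6,0,0,0,0,1],[0,0.6,0,0,0,0,1],[0,0.6,0,0,0,0,1],[0,0.6,0,0,0,0,1],[0,0.6,0,0,0,0,1],[0,0,0,0,0,0,1]]}}

```text
clock: 9.05
eef_pos: [500.9, 207.0, 118.1]
tcp_rot: [2.357, 2.077, 0.0]
wrist_force: [-0.5, -0.3, -2.6]
opening: 9.3
finger_force: 50.0
```

{"name": "servo_tool", "arguments": {"commands": [[0,0.6,0,0,0,0,1],[0,0.6,0,0,0,0,1],[0,0.6,0,0,0,0,1],[0,0.6,0,0,0,0,1],[0,0.6,0,0,0,0,1],[0,0,0,0,0,0,1]]}}

```text
clock: 9.65
eef_pos: [530.6, 203.2, 118.1]
tcp_rot: [2.357, 2.077, 0.0]
wrist_force: [-0.7, -0.0, -1.8]
opening: 9.6
finger_force: 50.0
```

```bash
python3 - <<'E'
from m import *
st=env.state(); print(st["eef_pos"],((st["eef_pos"][:2]-O)@Rm.T),st["wrist_force"],st["torque"])
c=cam("wrist"); np.savez("wrist4.npz",W=cloud(c),color=c["color"])
c2=cam("scene")["color"][160:290,340:500,::-1]; c3=cam("side")["color"][110:240,250:410,::-1]
a=cv2.resize(cv2.hconcat([c2,c3]),(800,325),interpolation=2); b=cv2.copyMakeBorder(cv2.resize(np.ascontiguousarray(c["color"][110:,:,::-1]),(476,275)),0,0,0,324,0)
cv2.imwrite("pics/m4.png",cv2.convertScaleAbs(cv2.vconcat([a,b]),alpha=1.4))
E
```

```text
[530.59690107 203.19441745 118.13842967] [-144.43705378    3.7969671 ] [-0.67342597 -0.0357979  -1.82673552] [-0.06455724  0.27956357  0.0080131 ]
```

View pics/m4.png

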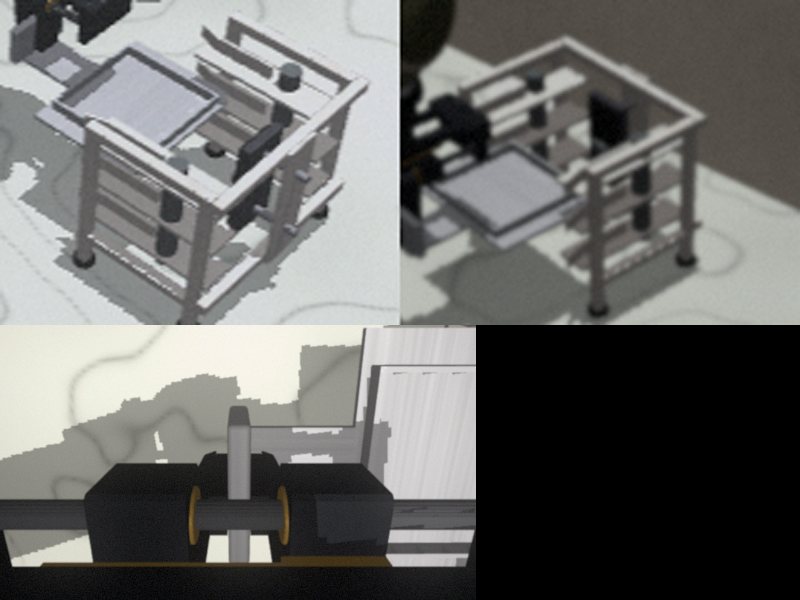

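The leading edge is now inside the mouth at the middle level with no contact force; I go on, watching the left web in the wrist camera.

{"name": "servo_tool", "arguments": {"commands": [[0,0.6,0,0,0,0,1],[0,0.6,0,0,0,0,1],[0,0.6,0,0,0,0,1],[0,0.6,0,0,0,0,1],[0,0.3,0,0,0,0,1],[0,0,0,0,0,0,1]]}}

```text
clock: 10.4
eef_pos: [557.0, 199.9, 118.1]
tcp_rot: [2.357, 2.077, -0.0]
wrist_force: [-0.5, -0.2, -2.2]
opening: 9.6
finger_force: 50.0
```

```bash
python3 - <<'E'
from m import *
st=env.state(); print(st["eef_pos"],((st["eef_pos"][:2]-O)@Rm.T),st["wrist_force"],st["torque"])
for n in ("wrist","scene","side"):
    c=cam(n); W=cloud(c); Q=W.copy(); Q[...,:2]=(W[...,:2]-O)@Rm.T
    print(n)
    if n=="wrist":
        m=(Q[...,0]>-20)&(Q[...,2]>80); print(np.percentile(Q[m],[1,50,99],axis=0).round(1) if m.sum()>5 else "no rack", m.sum())
        np.savez("wrist5.npz",Q=Q)
    hx=((st["eef_pos"][:2]-O)@Rm.T)[0]
    for zc,nm in ((112,"sheet"),):
        for x0 in range(-45,60,15):
            K=Q[(abs(Q[...,0]-x0)<5)&(abs(Q[...,2]-111)<4)&(abs(Q[...,1])<84)]
            if len(K)>5: print("  x",x0,len(K),"y",np.percentile(K[:,1],[0,3,97,100]).round(1))
E
```

```text
[557.00540066 199.87069736 118.07212406] [-117.82024142    3.83254574] [-0.48832316 -0.21422367 -2.15587611] [-0.00527496  0.27152225 -0.03196162]
wrist
[[-19.6 -66.   85.2]
 [ -1.4  22.8 111.2]
 [ 24.9 109.7 121.5]] 26341
  x -45 2684 y [ 4.7  8.5 77.9 79. ]
  x -30 5049 y [-49.6  -8.4  77.1  79. ]
  x -15 6057 y [-67.8 -62.2  76.7  78.9]
  x 0 6024 y [-68.  -62.4  76.3  78.9]
  x 15 3043 y [-68.4 -65.1  38.6  51.4]
  x 30 257 y [-68.6 -67.2 -41.  -40.3]
scene
  x -45 128 y [-75.3 -72.3  72.3  77.9]
  x -30 131 y [-74.1 -72.3  72.7  78.6]
  x -15 101 y [-83.3 -24.7  73.1  76.8]
  x 0 117 y [-72.1 -66.6  80.2  83.9]
  x 15 126 y [-81.4 -78.5  80.4  81.6]
  x 30 125 y [-80.6 -78.1  80.7  82.8]
  x 45 123 y [-80.9 -78.   79.6  83.8]
side
  x -45 70 y [-76.1 -73.7  55.5  63.5]
  x -30 116 y [-72.4 -71.1  54.   58.4]
  x -15 114 y [-83.6 -72.2  58.1  71.7]
  x 0 125 y [-83.8 -80.1  73.9  82.5]
  x 15 108 y [-80.1 -78.1  75.9  82. ]
  x 30 74 y [-66.1 -61.   51.6  55.6]
  x 45 75 y [-78.8 -77.7  76.   78. ]
```

```bash
python3 - <<'E'
import numpy as np
Q=np.load("wrist5.npz")["Q"]
for x0 in range(-15,14,3):
    K=Q[(abs(Q[...,0]-x0)<1.5)&(Q[...,1]>79.3)&(Q[...,2]>90)&(Q[...,1]<100)]
    A=K[K[:,2]>111]; B=K[(K[:,2]<109)]
    S=Q[(abs(Q[...,0]-x0)<1.5)&(abs(Q[...,2]-111.8)<2)&(Q[...,1]<79.4)]
    print(x0,len(K),"web",len(A),np.percentile(A,[2,50,98],axis=0).round(1)[:,1:].tolist() if len(A)>3 else "","ledge z",np.median(B[:,2]).round(1) if len(B)>3 else "","sheet ymax",S[:,1].max().round(1) if len(S) else "", "z",np.median(S[:,2]).round(1) if len(S) else "")
E
```

```text
-15 0 web 0  ledge z  sheet ymax 78.9 z 111.3
-12 234 web 135 [[88.9, 111.2], [90.4, 115.3], [92.0, 119.2]] ledge z 106.3 sheet ymax 78.9 z 111.3
-9 213 web 154 [[87.8, 111.1], [89.1, 117.3], [91.9, 119.3]] ledge z 106.8 sheet ymax 78.9 z 111.2
-6 188 web 139 [[87.1, 111.2], [88.1, 117.5], [90.7, 119.3]] ledge z 106.5 sheet ymax 78.9 z 111.2
-3 125 web 62 [[86.2, 111.2], [86.9, 115.6], [89.4, 118.4]] ledge z 105.7 sheet ymax 78.9 z 111.2
0 500 web 24 [[85.2, 111.3], [85.9, 112.8], [86.4, 115.1]] ledge z 103.4 sheet ymax 78.9 z 111.2
3 303 web 2  ledge z 104.2 sheet ymax 78.9 z 111.2
6 182 web 0  ledge z 103.9 sheet ymax 76.7 z 111.2
9 43 web 0  ledge z 103.8 sheet ymax 61.3 z 111.1
12 0 web 0  ledge z  sheet ymax 48.2 z 111.1
```

{"name": "servo_tool", "arguments": {"commands": [[0.05,0,0.1,0,0,0,1],[0.05,0,0.05,0,0,0,1],[0,0,0.05,0,0,0,1],[0,0,0,0,0,0,1],[0,0,0,0,0,0,1]]}}

```text
clock: 11.05
eef_pos: [556.8, 201.0, 116.2]
tcp_rot: [2.357, 2.077, 0.0]
wrist_force: [-0.0, 0.2, -2.2]
opening: 9.6
finger_force: 50.0
```

{"name": "servo_tool", "arguments": {"commands": [[0,0,0.05,0,0,0,1],[0,0,0,0,0,0,1],[0,0,0,0,0,0,1]]}}

```text
clock: 11.35
eef_pos: [556.8, 201.0, 115.7]
tcp_rot: [-2.357, -2.077, 0.0]
wrist_force: [-0.2, 0.1, -2.4]
opening: 9.8
finger_force: 50.0
```

{"name": "servo_tool", "arguments": {"commands": [[0,0,0.05,0,0,0,1],[0,0,0,0,0,0,1],[0,0,0,0,0,0,1]]}}

```text
clock: 11.65
eef_pos: [556.8, 201.0, 115.2]
tcp_rot: [2.357, 2.077, 0.0]
wrist_force: [0.7, -0.9, -2.1]
opening: 9.9
finger_force: 50.0
```

{"name": "servo_tool", "arguments": {"commands": [[0,0,0.04,0,0,0,1],[0,0,0,0,0,0,1],[0,0,0,0,0,0,1]]}}

```text
clock: 11.95
eef_pos: [556.8, 201.0, 114.9]
tcp_rot: [2.357, 2.077, 0.0]
wrist_force: [-0.1, -0.1, -2.1]
opening: 9.6
finger_force: 50.0
```

{"name": "servo_tool", "arguments": {"commands": [[0,0,0.04,0,0,0,1],[0,0,0,0,0,0,1],[0,0,0,0,0,0,1]]}}

```text
clock: 12.25
eef_pos: [556.8, 201.0, 114.5]
tcp_rot: [2.357, 2.077, 0.0]
wrist_force: [0.1, -0.0, -0.9]
opening: 9.2
finger_force: 50.0
```

{"name": "servo_tool", "arguments": {"commands": [[0,0,0.04,0,0,0,1],[0,0,0,0,0,0,1],[0,0,0,0,0,0,1]]}}

```text
clock: 12.55
eef_pos: [556.8, 201.0, 114.1]
tcp_rot: [2.357, 2.077, 0.0]
wrist_force: [-1.3, -0.5, -0.8]
opening: 9.2
finger_force: 50.0
```

{"name": "servo_tool", "arguments": {"commands": [[0,0.2,-0.02,0,0,0,1],[0,0.3,0,0,0,0,1],[0,0.3,0,0,0,0,1],[0,0.3,0,0,0,0,1],[0,0,0,0,0,0,1]]}}

```text
clock: 13.05
eef_pos: [568.3, 199.5, 114.2]
tcp_rot: [2.357, 2.077, 0.001]
wrist_force: [0.5, -0.1, -0.5]
opening: 9.8
finger_force: 50.0
```

{"name": "servo_tool", "arguments": {"commands": [[0,0.2,0,0,0,0,1],[0,0.2,0,0,0,0,1],[0,0.2,0,0,0,0,1],[0,0,0,0,0,0,1]]}}

```text
clock: 13.45
eef_pos: [574.0, 198.8, 114.2]
tcp_rot: [2.357, 2.077, 0.001]
wrist_force: [0.1, -0.6, -2.2]
opening: 9.8
finger_force: 50.0
```

{"name": "servo_tool", "arguments": {"commands": [[0,0.2,0,0,0,0,1],[0,0.2,0,0,0,0,1],[0,0.2,0,0,0,0,1],[0,0,0,0,0,0,1]]}}

```text
clock: 13.85
eef_pos: [580.0, 198.0, 114.2]
tcp_rot: [2.357, 2.077, 0.001]
wrist_force: [0.9, 0.3, -1.9]
opening: 9.5
finger_force: 50.0
```

{"name": "servo_tool", "arguments": {"commands": [[0,0.15,0,0,0,0,1],[0,0.15,0,0,0,0,1],[0,0,0,0,0,0,1]]}}

```text
clock: 14.15
eef_pos: [582.8, 197.7, 114.2]
tcp_rot: [2.357, 2.077, 0.001]
wrist_force: [0.1, -1.2, -1.5]
opening: 9.6
finger_force: 50.0
```

{"name": "servo_tool", "arguments": {"commands": [[0,0.15,0,0,0,0,1],[0,0.15,0,0,0,0,1],[0,0,0,0,0,0,1]]}}

```text
clock: 14.45
eef_pos: [585.4, 197.3, 114.2]
tcp_rot: [-2.357, -2.077, 0.001]
wrist_force: [-2.7, -0.7, -0.2]
opening: 9.7
finger_force: 50.0
```

{"name": "servo_tool", "arguments": {"commands": [[0,0.15,0,0,0,0,1],[0,0.15,0,0,0,0,1],[0,0,0,0,0,0,1]]}}

```text
clock: 14.75
eef_pos: [588.3, 197.1, 114.2]
tcp_rot: [-2.356, -2.077, 0.001]
wrist_force: [-4.6, -0.3, 1.1]
opening: 9.7
finger_force: 50.0
```

{"name": "servo_tool", "arguments": {"commands": [[0,0.15,-0.02,0,0,0,1],[0,0.15,0,0,0,0,1],[0,0,0,0,0,0,1]]}}

```text
clock: 15.05
eef_pos: [591.3, 196.7, 114.2]
tcp_rot: [-2.356, -2.077, 0.001]
wrist_force: [-3.8, 0.6, -0.4]
opening: 9.6
finger_force: 50.0
```

{"name": "servo_tool", "arguments": {"commands": [[0,0.15,0,0,0,0,1],[0,0.15,0,0,0,0,1],[0,0,0,0,0,0,1]]}}

```text
clock: 15.35
eef_pos: [594.3, 196.3, 114.2]
tcp_rot: [-2.356, -2.077, 0.001]
wrist_force: [-4.5, 0.9, -1.3]
opening: 9.5
finger_force: 50.0
```

{"name": "servo_tool", "arguments": {"commands": [[0,0.15,0,0,0,0,1],[0,0.1,0,0,0,0,1],[0,0,0,0,0,0,1]]}}

```text
clock: 15.65
eef_pos: [596.7, 196.0, 114.2]
tcp_rot: [-2.356, -2.077, 0.001]
wrist_force: [-4.3, 0.1, -0.5]
opening: 9.4
finger_force: 50.0
```

{"name": "servo_tool", "arguments": {"commands": [[0,0.1,0,0,0,0,1],[0,0.1,0,0,0,0,1],[0,0,0,0,0,0,1]]}}

```text
clock: 15.95
eef_pos: [598.7, 195.7, 114.2]
tcp_rot: [-2.356, -2.077, 0.001]
wrist_force: [-4.5, 0.7, -0.2]
opening: 9.6
finger_force: 50.0
```

{"name": "servo_tool", "arguments": {"commands": [[0,0.1,0,0,0,0,1],[0,0.1,0,0,0,0,1],[0,0,0,0,0,0,1]]}}

```text
clock: 16.25
eef_pos: [599.5, 195.7, 114.2]
tcp_rot: [-2.355, -2.076, 0.005]
wrist_force: [-11.2, 0.1, 2.3]
opening: 9.3
finger_force: 50.0
```

```bash
python3 - <<'E'
from m import *
st=env.state(); hx=((st["eef_pos"][:2]-O)@Rm.T); print(hx,hx[0]+185,st["wrist_force"])
for n in("scene","side"):
    c=cam(n); W=cloud(c); Q=W.copy(); Q[...,:2]=(W[...,:2]-O)@Rm.T
    for zr in ((108,116),(120,150),(150,163)):
        K=Q[(abs(Q[...,1]-2)<12)&(Q[...,2]>zr[0])&(Q[...,2]<zr[1])&(Q[...,0]>60)&(Q[...,0]<160)]
        if len(K)>4: print(n,zr,len(K),np.percentile(K[:,0],[0,5,25,50,75,95]).round(1))
v=c["color"][110:230,240:390,::-1]; s=cam("scene")["color"][150:270,350:500,::-1]
cv2.imwrite("pics/m6.png",cv2.convertScaleAbs(cv2.resize(cv2.hconcat([s,v]),(800,320),interpolation=2),alpha=1.5))
E
```

```text
[-75.10251714   5.08883104] 109.89748285791548 [-11.23708672   0.11433726   2.27421445]
scene (108, 116) 34 [ 62.   67.1  79.6  88.2 157.3 158.1]
scene (120, 150) 65 [121.3 121.6 123.2 156.7 157.7 159. ]
scene (150, 163) 77 [110.  113.2 117.3 122.2 156.6 158.3]
side (108, 116) 74 [ 60.8  64.9  78.2  94.7 109.3 155.4]
side (120, 150) 119 [101.  107.8 110.6 114.5 154.1 155.8]
side (150, 163) 55 [106.8 108.9 113.2 116.7 123.8 155.5]
```

View pics/m6.png

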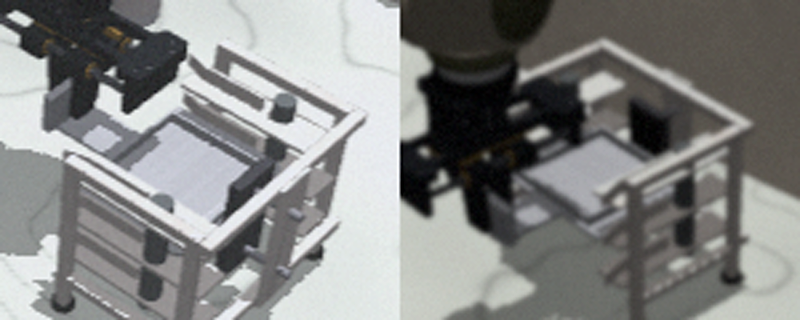

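The pictures show the sheet under the stop's dark block, its leading edge at the stop (scene (255,170), side (640,150)); the force rose to 11 N (4.5 N drag) with almost no motion, at the depth where the cameras put the stop's face. I relieve the push, then let go.

{"name": "servo_tool", "arguments": {"commands": [[0,-0.06,-0.02,0,0,0,1],[0,0,0,0,0,0,1],[0,0,0,0,0,0,1]], "force": 20}}

```text
clock: 16.7
eef_pos: [599.5, 195.7, 114.3]
tcp_rot: [-2.356, -2.076, 0.003]
wrist_force: [-8.5, 0.5, -1.3]
opening: 10.1
finger_force: 20.0
```

```bash
python3 - <<'E'
from m import *
st=env.state(); print(st["eef_pos"],(st["eef_pos"][:2]-O)@Rm.T,st["wrist_force"],st["torque"],st["tcp_rot"])
E
```

```text
[599.54646831 195.68526187 114.30277869] [-75.0910941    5.04921191] [-8.45859954  0.5123259  -1.29365045] [-0.00412654  1.18432233 -0.05572336] [-2.35551645 -2.07642228  0.00252889]
```

{"name": "servo_tool", "arguments": {"commands": [[0,0,0,0,0,0,0.85],[0,0,0,0,0,0,0.7],[0,0,0,0,0,0,0.6],[0,0,0,0,0,0,0.6],[0,0,0,0,0,0,0.6]]}}

```text
clock: 17.2
eef_pos: [600.5, 195.5, 114.7]
tcp_rot: [2.357, 2.077, 0.001]
wrist_force: [0.3, 0.2, -1.1]
opening: 35.3
finger_force: 0.0
```

```bash
python3 - <<'E'
from m import *
st=env.state(); print(st["eef_pos"],(st["eef_pos"][:2]-O)@Rm.T,st["wrist_force"],st["opening"])
c=cam("wrist"); W=cloud(c); Q=W.copy(); Q[...,:2]=(W[...,:2]-O)@Rm.T; save(c,"w7.png")
# handle plate top: z ~ 104.3+44
K=Q[(abs(Q[...,2]-148)<3)&(Q[...,1]>12)&(Q[...,1]<40)&(abs(Q[...,0]+75)<20)]; print(len(K),np.percentile(K,[2,50,98],axis=0).round(1).tolist() if len(K) else "")
E
```

```text
[600.53564795 195.45288056 114.7322682 ] [-74.08049672   4.94352195] [ 0.2977324   0.18679961 -1.11466974] 35.293526746892624
2664 [[-93.1, 12.6, 145.9], [-74.9, 26.3, 147.8], [-69.9, 39.6, 149.2]]
```

View pics/w7.png

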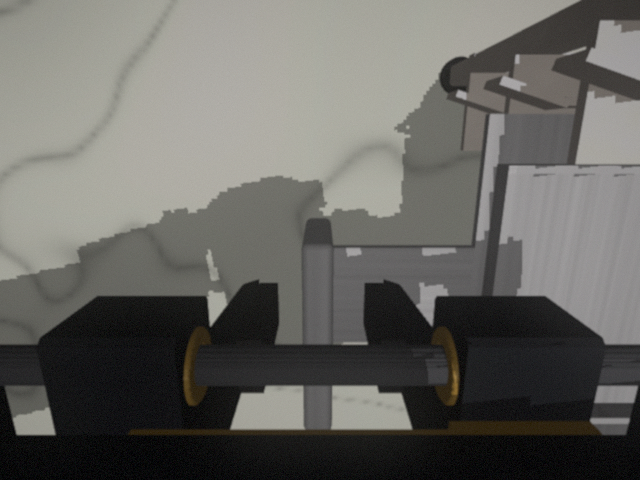

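Handle plate upright at (317,330), midway between the open fingers, sheet on the ledges at right; it did not spring back. Retract upward.

{"name": "servo_tool", "arguments": {"commands": [[0,0,-0.5,0,0,0,0.6],[0,0,-1.5,0,0,0,0.6],[0,0,-2.5,0,0,0,0.6],[0,0,-3,0,0,0,0.6],[0,0,-3,0,0,0,0.6],[0,0,-2,0,0,0,0.6],[0,-1,0,0,0,0,0.6],[0,-2,0,0,0,0,0.6]]}}

```text
clock: 18.05
eef_pos: [571.0, 199.0, 240.3]
tcp_rot: [2.357, 2.076, 0.002]
wrist_force: [-0.2, 0.6, -0.1]
opening: 35.2
finger_force: 0.0
```

{"name": "servo_tool", "arguments": {"commands": [[0,-4,0,0,0,0,0.6],[0,-4,0,0,0,0,0.6],[0,-4,0,0,0,0,0.6],[0,-2,0,0,0,0,0.6],[0,0,0,0,0,0,0.6],[0,0,0,0,0,0,0.6]]}}

```text
clock: 18.65
eef_pos: [432.4, 216.8, 240.2]
tcp_rot: [2.356, 2.077, 0.002]
wrist_force: [-0.4, -0.2, 0.6]
opening: 35.1
finger_force: 0.0
```

```bash
python3 - <<'E'
from m import *
for n in("scene","side"):
    c=cam(n); W=cloud(c); Q=W.copy(); Q[...,:2]=(W[...,:2]-O)@Rm.T; globals()[n]=c["color"][:,:,::-1]
    m=(abs(Q[...,2]-142)<8)&(abs(Q[...,1])<45)&(abs(Q[...,0]+75)<25); K=Q[m]; print(n,"handle",len(K),np.percentile(K,[2,50,98],axis=0).round(1).tolist())
    S=Q[(abs(Q[...,2]-108)<6)&(abs(Q[...,1])<48)&(Q[...,0]>-5)&(Q[...,0]<95)]; print(" sheet z",np.median(S[S[:,0]<40,2]),np.median(S[S[:,0]>50,2]))
    F=Q[(abs(Q[...,2]-109)<6)&(abs(Q[...,1]-2)<50)&(Q[...,0]>80)&(Q[...,0]<130)]; print(" front edge x",np.percentile(F[:,0],[90,97,100]).round(1))
cv2.imwrite("pics/m8.png",cv2.convertScaleAbs(cv2.resize(cv2.hconcat([scene[130:280,340:500],side[110:260,240:400]]),(800,375),interpolation=2),alpha=1.5))
E
```

```text
scene handle 153 [[-80.3, -32.6, 134.5], [-72.5, -0.7, 144.1], [-68.7, 36.3, 149.3]]
 sheet z 106.55660512431677 106.54721816905106
 front edge x [101.7 104.8 106.2]
side handle 137 [[-81.8, -32.2, 134.6], [-78.6, -2.2, 146.0], [-70.4, 34.6, 149.3]]
 sheet z 108.87945532491239 108.47359821147825
 front edge x [103.8 108.3 113.2]
```

View pics/m8.png

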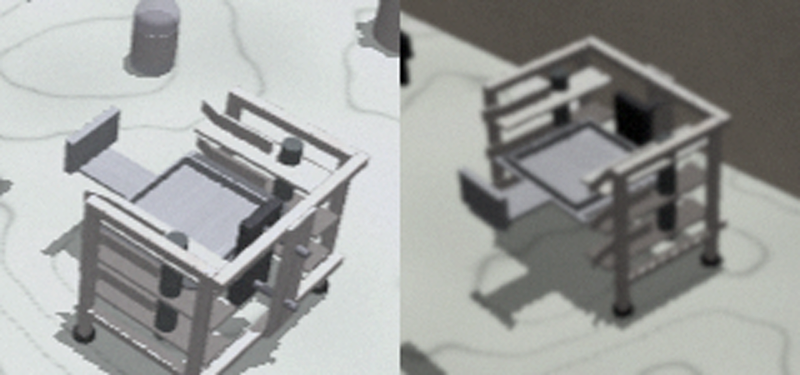

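The final view shows the tray level on the middle rails, its leading edge under the stop block, and the rack standing as before.

```bash
python3 -c "
from rig import job
print(job.close_job())"
```

```text
the job is handed in; nothing more can be done
None
```

The tray is on the middle rails and pressed gently against the back stop (about 7 N beyond the roller drag). I let go, backed the arm clear, and handed the job in at about 19 s. I took it as home, with the button in, from the force at the stop and the final pictures; I never saw the button itself.

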